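Draw back the core pin of a connector mould and hold it

TASK

Slide the clear guard of the strain-relief mould fully open to its stop, then draw the red-headed core pin gently straight up out of its brass bush until the whole black band on its shank has just come clear (about 38 mm of lift) and hold it still and freely in line there, its lower end still guided in the bush, so that the moulding can be freed from its tip. Leave the blue-headed pin seated and everything else on the bench where it is, and finish still holding the red pin: do not let go of it.

Things in the scene. Friction and masses are not known exactly. Their poses are not given: they have to be found in the camera images.
- guard_handle (a point): Middle of the black grip bar (10 mm thick, 80 mm of straight bar along the mould's x axis, between two posts) on top of the clear guard hood. The hood is 136 mm (x) by 150 mm (y); its top is 35 mm below this point, so fingers may reach 30 mm down beside the bar. Axes are the mould's. Pinch the bar from above, fingers closing along y.
- guard (a joint): How far the guard hood is open, in m: 0 shut over the two core pins, 0.16 fully open at its stop. It slides along the mould's +y axis, needs about 2 N and stays where it is left. It starts shut or up to 30 mm ajar; until it is open the pin heads stand under it, 12 mm below its top panel.
- mould: Mould on a dark bed plate 150 mm (x) by 340 mm (y), bolted down, turned up to 0.3 rad. Origin: middle of the plate's underside; x across it, y along it (the way the guard opens), z up. Its aluminium block, 100 x 110 mm, top 72 mm above the bench, has two brass bushes at x = -0.028 and +0.028, y = -0.08. A grey end plate 130 mm high stands at y = -0.164; guard rails run at x = -0.068 and +0.068.
- bush_front (a point): Centre of the mouth of the brass bush nearer the robot (mould x = -0.028), 76 mm above the bench; the bush is 29 mm wide and stands 4 mm above the block. The bore goes straight down, 13 mm wide and 64 mm deep. Axes are the mould's.
- bush_back (a point): The same for the bush farther from the robot (mould x = +0.028); the bores are 56 mm apart.
- red_pin_head (a point): On the axis of the red head, 22 mm above its lower face, 14 mm below its top: an upright cylinder 20 mm wide, 36 mm high, held from above. Z is the pin's axis. Below is the steel shank, 12 mm wide, 58 mm long, snug in the bore (1 mm play). Which bush it stands in varies. It weighs 0.08 to 0.17 kg, is loose, drops back if let go, and binds if drawn out of line.
- red_pin_shoulder (a point): Centre of the lower face of the red head, which rests on the bush mouth when the pin is home. A black band runs round the shank from 29 to 34 mm below this face.
- red_pin_tip (a point): Lower end of the red pin's shank, 58 mm below the shoulder.
- blue_pin_head (a point): The same point on the blue head; the blue pin has the same shape and stands home in the other bush.
- blue_pin_shoulder (a point): Centre of the lower face of the blue head, resting on its bush.
- solvent_bottle: Bystander: clear bottle with a red cap, 73 mm wide, 137 mm high, behind the mould. Origin under its middle.
- wipe_pack: Bystander: blue carton of wipes, 62 x 115 x 58 mm, behind and to the right of the mould. Origin under its middle.
- flux_jar: Bystander: small brown jar with a black cap, 42 mm wide, 65 mm high, behind the mould. Origin under its middle.
- case_pins: Bystander: clear parts box with small pins, 61 x 91 x 24 mm, to the left of the mould. Origin under its middle.

How it is judged:
On the way, in this order (a step that is already met when the one before it is completed fails the run):
1. the guard is slid fully open while both pins are home (value of joint guard above 0.152 m and z of each of red_pin_shoulder, blue_pin_shoulder in the frame of bush_front below 0.004 m), for 0.2 s.
2. the red pin is drawn up by the fingers, in line with its bore, to its black band (z of red_pin_shoulder in the frame of bush_front between 0.0325 and 0.0445 m and (horizontal distance between red_pin_tip and bush_front below 0.003 m or horizontal distance between red_pin_tip and bush_back below 0.003 m) and contact force between the fingers and red_pin above 1 N), for 0.2 s.
At the end, for the whole second after the job is handed in: Guard within 10 mm of fully open; the fingers hold the red pin still, its head's lower face 32.5 to 44.5 mm above the bush mouth, tip within 3 mm of its bore's axis, upright within 0.05 rad, pressing on the bore with under 5 N; the blue pin home within 4 mm (all of step 2 and value of joint guard above 0.15 m and angle between red_pin_head's own z axis and vertical below 0.05 rad and contact force between red_pin and mould below 5 N and linear speed of red_pin below 0.01 m/s and z of blue_pin_shoulder in the frame of bush_front below 0.004 m); the arm keeps its last pose, push and grip.
It fails at once if the red pin is pulled right out of its bush (z of red_pin_shoulder in the frame of bush_front above 0.054 m).
It fails at once if the red pin is forced against its bore with more than 20 N (contact force between red_pin and mould above 20 N).
It fails at once if the blue pin is lifted more than 5 mm (z of blue_pin_shoulder in the frame of bush_front above 0.005 m).
It fails at once if a bystander is moved more than 20 mm (distance of any of solvent_bottle, wipe_pack, flux_jar, case_pins from where it was at the start of the episode above 0.02 m).
It also fails if it takes over 38 s, if anything falls off the work surface, if the arm or the gripper's body presses on something with over 40 N, if the wrist force passes 120 N, or if a joint passes its speed limit or range.

ROBOT

A 6-joint arm with a two-finger parallel gripper is mounted at the origin on a cart in front of the work surface, level with it; the furniture and walls round the work are solid. World frame = base frame: x ahead of the robot, y to its left, z up, the work surface at z = 0. Lengths are in m, angles in rad, forces in N, time in s.
With the tool pointing down it reaches from about 0.3 to 0.875 m from the base axis. Payload 6.4 kg.
Tool frame: the origin (TCP) lies midway between the tips of the shut fingers; the grasp point (between the pads) lies 19 mm behind it; z points along the fingers, y is the line along which they close (so a half turn about z gives the same grasp; the last joint's range is limited). The gripper opens to 85 mm and grips with 20 to 120 N. Pads are 22 mm wide; open, the fingers measure 114 mm over their backs; the gripper's body (76 mm by 85 mm) begins 54 mm behind the grasp point. The pads swing forward as they close: fully open they stand 13 mm farther back than shut.
Start: joints at [-1.496, 0.181, 1.607, -0, 1.354, -0.206], TCP at [0.159, -0.552, 0.231] pointing down, gripper open.
Joint ranges: [-2.99, 2.99], [-0.89, 2.07], [0.3, 2.58], [-1.14, 4.28], [0, 2.63], [-3.12, 3.12]. Speed limits (rad/s): [2.57, 2.57, 3.01, 3.14, 3.14, 3.14].

INTERFACE

Orientations are given as a unit quaternion [w, x, y, z].
In Python, from bench import ctrl gives the robot as it stands. The module is installed in compiled form; this text tells all that it offers.
- The arm moves only by the tool move_arm, never from a script. Its argument "plan" is one flat list of numbers, 6 for each row, row after row: the shift along the world's x, y, z in units of 50 mm (1.0 is 50 mm), then the turn, a rotation vector about the world's x, y, z in rad. A call has 1 to 10 rows; each row is the pose to reach, as a shift and turn from the pose commanded when the call began; what a row does not reach only later rows make up. A row lasts 1/8 s, in which the tool goes at most 62.5 mm and 10.7 degrees, less where a joint would pass 70% of its speed; a pose out of reach is approached as far as the arm can. A call with a gripper value outside its range is refused whole. "grip" is the finger opening in mm, from 0 to 85.4, set as the call begins (left out, the last holds). The fingers move at their own pace and stop on an object; the grip force is fixed at half the most. Time passes only in rows, so rows that repeat a pose let the fingers close. It gives the time, the measured TCP pose, the force, the opening and the grip force at its end, in the units of the state.
- ctrl.get_obs(): the state, without advancing time (a new reading comes with each control period).
- ctrl.camera(name): name is "scene" or "top"; returns a dict with "pixels" (384x512x3 uint8, red, green, blue), "fx", "fy", "cx", "cy" (pixels), "origin" and "attitude" of the camera in the world. Camera axes: x right, y down, z forward; pixel columns grow to the right and rows downward; lengths in m; the calibration is good to about 2 mm. A picture is of the moment at which its call begins. There is no depth.
- ctrl.hand_in(): hands the job in; it is judged then, once.
The state is a dict: "time_s": time; "q": joint angles; "dq": joint speeds; "joint_efforts": joint torques, N m; "eef_pos": TCP position; "eef_rot": TCP orientation; "wrist_force": force on the tool from outside, world axes, zero at the start; "torque": the same for the moment, N m; "opening": opening from 0.0 (shut) to 1.0 (fully open); "grasp_force": force on a finger pad.
Only numpy, scipy, OpenCV 4.12 (cv2) and the standard library are available. Lean on these libraries where they do the work, as an engineer would, in place of code of your own. Each camera call takes 0.05 s, during which the arm holds its last target. There are 200 camera calls.

## Working session

There is one attempt and no reset: what is moved stays moved. The work goes in short steps, Python scripts to look and compute and a tool call to move; the robot and the scene stay as the last step left them, time stands still between calls to the robot, and variables do not carry over. Pictures are saved under pics/ and viewed, at most 10 in all, crops included, and the job is handed in when it is done.

Besides the shell and the picture viewer there is one more tool, called after "Call:" as name(argument=value, ...) on one line, values as JSON. move_arm: Moves the arm, as the interface text tells. Its arguments: {"type":"object","properties":{"plan":{"type":"array"},"grip":{"type":"number"}},"required":["plan"]}

```bash
mkdir -p pics; cat > h.py <<'E'
import numpy as np, cv2
from bench import ctrl
from scipy.spatial.transform import Rotation as R
def cam(n,f=None):
    c=ctrl.camera(n)
    if f: cv2.imwrite('pics/'+f,c['pixels'][:,:,::-1])
    return c
def att(c):
    a=np.array(c['attitude'],float)
    return a if a.shape==(3,3) else R.from_quat(np.r_[a[1:],a[0]]).as_matrix()
def ray(c,u,v):
    d=att(c)@np.array([(u-c['cx'])/c['fx'],(v-c['cy'])/c['fy'],1.]); return np.array(c['origin'],float),d
def plane(c,u,v,z):
    o,d=ray(c,u,v); return o+d*(z-o[2])/d[2]
def proj(c,p):
    q=att(c).T@(np.array(p)-np.array(c['origin'])); return c['fx']*q[0]/q[2]+c['cx'],c['fy']*q[1]/q[2]+c['cy']
def tri(c1,p1,c2,p2):
    A=np.zeros((3,3));b=np.zeros(3);L=[]
    for c,p in((c1,p1),(c2,p2)):
        o,d=ray(c,*p);d=d/np.linalg.norm(d);M=np.eye(3)-np.outer(d,d);A+=M;b+=M@o
    return np.linalg.solve(A,b)
E
python3 - <<'E'
from h import *
for n in('scene','top'):
    c=cam(n,n+'0.png');print(n,c['attitude'],c['origin'],c['fx'],c['cx'],c['cy'])
o=ctrl.get_obs();print(o['eef_pos'],o['eef_rot'],o['time_s'])
E
```

```text
scene [ 0.27162753 -0.44250096  0.73091734 -0.44291222] [-0.29352919  0.67980828  0.66555803] 478.4929595508742 260.54419681485865 186.17145705256613
top [ 0.04207382 -0.69607611  0.71446086 -0.05703965] [0.52398262 0.21528725 1.08854941] 395.65466087755004 254.40763762574304 195.8151597548729
[ 0.15931699 -0.55196013  0.23048284] [-7.92087034e-04  9.90157777e-01  1.39953373e-01  4.06988716e-05] 0.1
```

View pics/scene0.png

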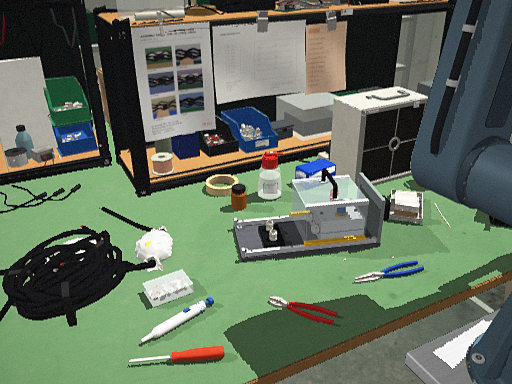

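View pics/top0.png

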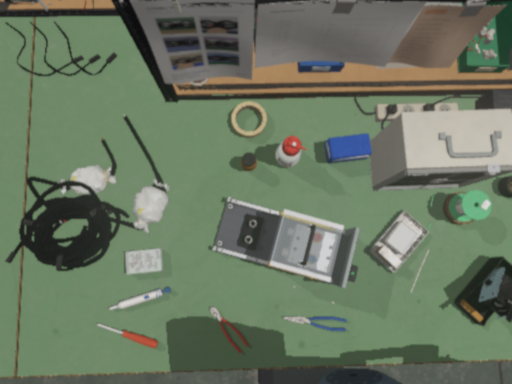

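The top view shows the mould with its end plate at about (345,255) and its open end at (230,222). The hood's black bar is near (312,245). In the scene view the bar is near (330,183). I'll crop in closer.

```bash
python3 - <<'E'
import cv2,numpy as np
a=cv2.imread('pics/top0.png')[190:295,205:365];b=cv2.imread('pics/scene0.png')[150:270,225:395]
a=cv2.resize(a,None,fx=5,fy=5,interpolation=2);cv2.imwrite('pics/t1.png',a)
b=cv2.resize(b,None,fx=4.5,fy=4.5,interpolation=2);cv2.imwrite('pics/s1.png',b)
E
```

```text
(no output)
```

View pics/t1.png

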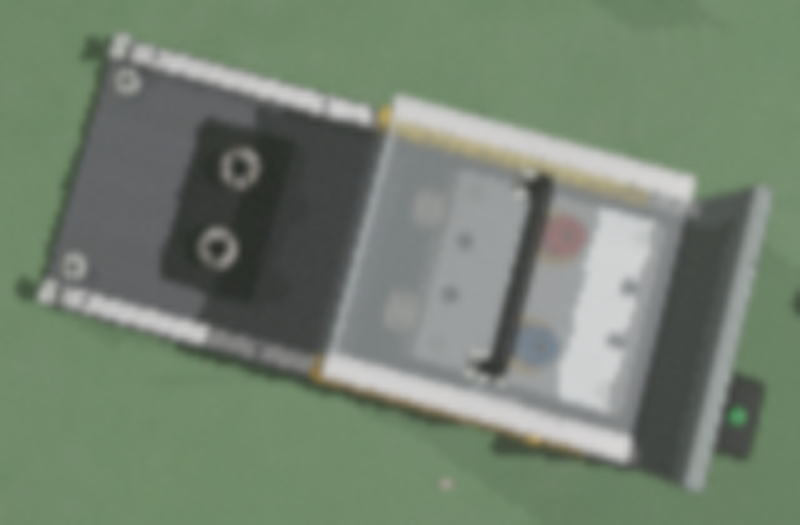

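View pics/s1.png

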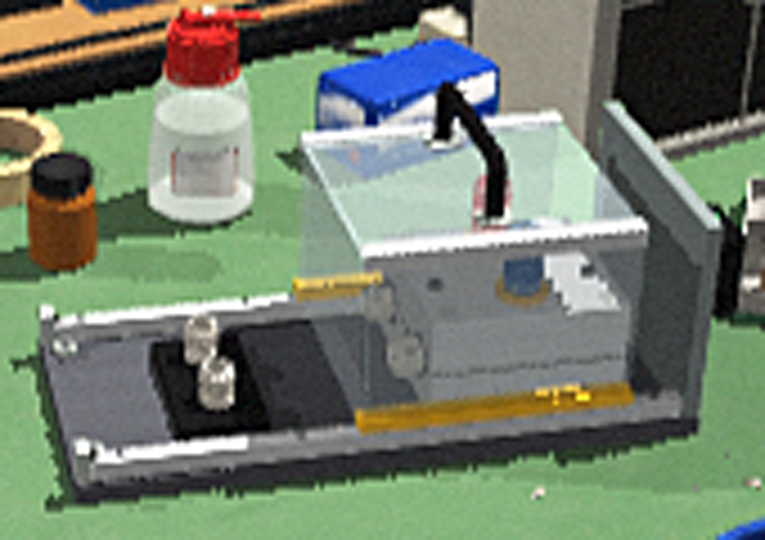

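The crops show the blue head in the front bush (top crop 540,344) and the red head in the back bush (562,237). The bar runs from (541,185) to (492,370), and the hood is slightly ajar.

```bash
cat > m.py <<'E'
from h import *
t=cam('top');s=cam('scene')
T=lambda x,y:((x+.5)/5-.5+205,(y+.5)/5-.5+190)
S=lambda x,y:((x+.5)/4.5-.5+225,(y+.5)/4.5-.5+150)
a,b=plane(t,*T(543,183),.164),plane(t,*T(490,368),.164)
print('bar',a,b,(a+b)/2,'ang',np.arctan2(*(a-b)[[1,0]]))
for n,p,q,z in(('hoodU',(395,98),(692,182),.124),('hoodL',(325,370),(632,458),.124),('end',(695,487),(765,190),.13)):
    a,b=plane(t,*T(*p),z),plane(t,*T(*q),z);print(n,a,b,np.arctan2(*(a-b)[[1,0]]))
r=plane(t,*T(562,237),.112);bl=plane(t,*T(540,344),.112);print('red',r,'blue',bl,np.linalg.norm(r-bl),np.arctan2(*(r-bl)[[1,0]]))
print('bar tri',tri(t,T(516,277),s,S(472,128)))
E
python3 m.py
```

```text
bar [0.57905494 0.05817631 0.164     ] [0.49437311 0.08685649 0.164     ] [0.53671402 0.0725164  0.164     ] ang -0.32655620491500015
hoodU [0.62499449 0.1222126  0.124     ] [ 0.58001081 -0.02175904  0.124     ] 1.2679586400399023
hoodL [0.4943696  0.16091074 0.124     ] [0.44864363 0.0149366  0.124     ] 1.2672309509043926
end [ 0.43473155 -0.0131707   0.13      ] [ 0.5748453  -0.05571086  0.13      ] 2.84682576546168
red [0.55533783 0.04123352 0.112     ] blue [0.5035887  0.05461081 0.112     ] 0.05345020417749488 -0.2529651541325706
bar tri [0.53476456 0.07061198 0.15984194]
```

Call:
move_arm(plan=[0.5, 0.85, 0.7, 0, 0, -0.06, 1.0, 1.7, 1.4, 0, 0, -0.12, 1.55, 2.55, 1.4, 0, 0, -0.18, 2.1, 3.4, 1.4, 0, 0, -0.24, 2.6, 4.25, 1.4, 0, 0, -0.3, 3.1, 5.1, 1.4, 0, 0, -0.36, 3.65, 6.0, 1.4, 0, 0, -0.42, 4.2, 6.85, 1.4, 0, 0, -0.48, 4.7, 7.7, 1.4, 0, 0, -0.54, 5.2, 8.55, 1.4, 0, 0, -0.585], grip=85)

```text
time_s: 1.45
eef_pos: [0.4199, -0.1234, 0.3014]
eef_rot: [0.0, 0.988, -0.152, 0.0]
wrist_force: [0.9, 0.1, -0.5]
opening: 0.995
grasp_force: 0.0
```

Call:
move_arm(plan=[0.5, 0.8, 0, 0, 0, 0, 1.0, 1.6, 0, 0, 0, 0, 1.5, 2.5, 0, 0, 0, 0, 2.0, 3.3, 0, 0, 0, 0, 2.3, 3.85, -0.5, 0, 0, 0, 2.3, 3.85, -1.2, 0, 0, 0, 2.3, 3.85, -1.2, 0, 0, 0])

```text
time_s: 2.33
eef_pos: [0.5322, 0.0681, 0.2382]
eef_rot: [0.0, 0.989, -0.151, -0.003]
wrist_force: [-0.1, 0.1, 0.7]
opening: 0.997
grasp_force: 0.0
```

```bash
python3 - <<'E'
from h import *
o=ctrl.get_obs();print(o['eef_pos'],o['q'])
for n,(x,y,w,h) in(('scene',(225,90,170,120)),('top',(225,170,150,110))):
    c=cam(n);p=c['pixels'][y:y+h,x:x+w,::-1]
    globals()[n]=cv2.resize(p,(400,300),interpolation=2)
cv2.imwrite('pics/a.png',np.hstack([scene,top]))
E
```

```text
[0.53219979 0.06809871 0.23817383] [-9.40417609e-02  9.36089351e-02  1.69077674e+00 -8.62916843e-05
  1.36407880e+00  1.78012462e+00]
```

View pics/a.png

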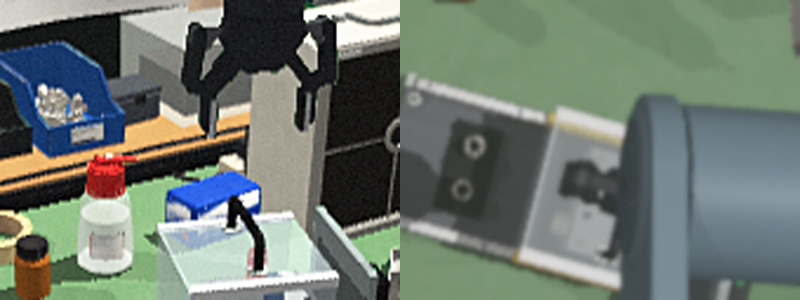

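The gripper is centred above the bar (left half, fingers at 205 and 305, bar at 250), so I'll descend and pinch.

Call:
move_arm(plan=[0.06, 0.06, -0.7, 0, 0, 0, 0.06, 0.06, -1.4, 0, 0, 0, 0.06, 0.06, -1.9, 0, 0, 0, 0.06, 0.06, -1.9, 0, 0, 0])

```text
time_s: 2.92
eef_pos: [0.537, 0.07, 0.1463]
eef_rot: [0.0, 0.988, -0.152, -0.001]
wrist_force: [0.0, 0.1, 0.4]
opening: 0.996
grasp_force: 0.0
```

Call:
move_arm(plan=[0, 0, 0, 0, 0, 0, 0, 0, 0, 0, 0, 0, 0, 0, 0, 0, 0, 0, 0, 0, 0, 0, 0, 0, 0, 0, 0, 0, 0, 0, 0, 0, 0, 0, 0, 0], grip=5)

```text
time_s: 3.68
eef_pos: [0.5376, 0.0705, 0.1469]
eef_rot: [0.0, 0.988, -0.151, 0.0]
wrist_force: [-1.9, 0.1, 4.7]
opening: 0.094
grasp_force: 58.6
```

Call:
move_arm(plan=[0.07, 0.24, 0, 0, 0, 0, 0.15, 0.48, 0, 0, 0, 0, 0.22, 0.72, 0, 0, 0, 0, 0.295, 0.955, 0, 0, 0, 0, 0.37, 1.19, 0, 0, 0, 0, 0.44, 1.43, 0, 0, 0, 0, 0.52, 1.67, 0, 0, 0, 0, 0.59, 1.91, 0, 0, 0, 0, 0.665, 2.15, 0, 0, 0, 0, 0.71, 2.3, 0, 0, 0, 0])

```text
time_s: 4.92
eef_pos: [0.5731, 0.1858, 0.1469]
eef_rot: [0.0, 0.988, -0.151, 0.0]
wrist_force: [-1.8, -1.2, 5.9]
opening: 0.091
grasp_force: 58.9
```

Call:
move_arm(plan=[0.02, 0.06, 0, 0, 0, 0, 0.04, 0.125, 0, 0, 0, 0, 0.06, 0.19, 0, 0, 0, 0, 0.08, 0.25, 0, 0, 0, 0, 0.08, 0.25, 0, 0, 0, 0])

```text
time_s: 5.55
eef_pos: [0.577, 0.1983, 0.1469]
eef_rot: [-0.0, 0.988, -0.151, 0.0]
wrist_force: [-1.0, 0.3, 5.6]
opening: 0.093
grasp_force: 58.9
```

Call:
move_arm(plan=[0.02, 0.06, 0, 0, 0, 0, 0.04, 0.125, 0, 0, 0, 0, 0.04, 0.125, 0, 0, 0, 0])

```text
time_s: 5.92
eef_pos: [0.5772, 0.1991, 0.1468]
eef_rot: [0.005, 0.988, -0.152, -0.002]
wrist_force: [-12.7, -20.6, 14.6]
opening: 0.087
grasp_force: 60.2
```

The guard is at its stop: 134.5 mm of travel, and the force has risen to 24 N. I'll ease off, release and rise.

Call:
move_arm(plan=[-0.03, -0.1, 0, 0, 0, 0, -0.03, -0.1, 0, 0, 0, 0])

```text
time_s: 6.18
eef_pos: [0.5771, 0.1989, 0.1469]
eef_rot: [0.0, 0.988, -0.152, -0.0]
wrist_force: [-3.9, -1.1, 5.9]
opening: 0.09
grasp_force: 59.5
```

Call:
move_arm(plan=[0, 0, 0, 0, 0, 0, 0, 0, 0, 0, 0, 0, 0, 0, 0, 0, 0, 0, 0, 0, 0, 0, 0, 0, 0, 0, 0.8, 0, 0, 0, 0, 0, 1.6, 0, 0, 0, 0, 0, 2.0, 0, 0, 0, 0, 0, 2.0, 0, 0, 0], grip=60)

```text
time_s: 7.18
eef_pos: [0.5782, 0.1994, 0.2476]
eef_rot: [-0.0, 0.988, -0.151, 0.001]
wrist_force: [0.3, -0.3, -0.2]
opening: 0.705
grasp_force: 0.0
```

```bash
python3 - <<'E'
from h import *
o=ctrl.get_obs();print(o['eef_pos'],o['opening'])
for n,(x,y,w,h) in(('scene',(225,150,170,120)),('top',(225,170,150,110))):
    c=cam(n);P=c['pixels'][:,:,::-1];p=P[y:y+h,x:x+w];cv2.imwrite(f'pics/{n}2.png',P)
    hsv=cv2.cvtColor(np.ascontiguousarray(p),cv2.COLOR_BGR2HSV)
    for k,m in(('red',(cv2.inRange(hsv,(0,120,60),(8,255,255))|cv2.inRange(hsv,(172,120,60),(180,255,255)))),('blue',cv2.inRange(hsv,(100,110,50),(125,255,255)))):
        N,_,st,ce=cv2.connectedComponentsWithStats(m)
        for i in range(1,N):
            if st[i,4]>25:print(n,k,st[i,:2]+[x,y],st[i,2:],ce[i]+[x,y])
    globals()[n]=cv2.resize(p,(400,300),interpolation=2)
cv2.imwrite('pics/b.png',np.hstack([scene,top]))
E
```

```text
[0.57819266 0.19942526 0.24764017] 0.7045013878647336
scene red [261 152] [ 22  17 267] [270.01498127 159.93258427]
scene red [330 188] [  9  16 112] [333.58928571 195.80357143]
scene blue [295 159] [ 41  31 650] [314.95538462 172.32769231]
scene blue [337 199] [  9  16 114] [340.92105263 206.69298246]
scene blue [384 265] [11  5 32] [390.3125  267.78125]
top red [315 234] [ 6  7 34] [317.5        236.76470588]
```

View pics/b.png

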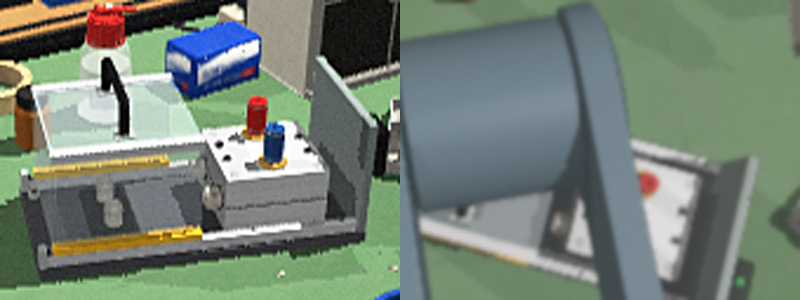

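Guard open; the red head is in the back bush (scene 333.6,195.8) and blue is in front (340.9,206.7). I'll clear the arm from the top view to get an accurate pin fix.

Call:
move_arm(plan=[-0.4, -1.0, 0.5, 0, 0, 0, -0.8, -2.0, 0.5, 0, 0, 0, -1.2, -3.0, 0.5, 0, 0, 0, -1.6, -4.0, 0.5, 0, 0, 0, -2.0, -5.0, 0.5, 0, 0, 0, -2.4, -6.0, 0.5, 0, 0, 0, -2.4, -6.0, 0.5, 0, 0, 0], grip=50)

```text
time_s: 8.15
eef_pos: [0.4555, -0.1033, 0.2693]
eef_rot: [-0.0, 0.988, -0.154, -0.002]
wrist_force: [0.2, 0.7, -0.1]
opening: 0.589
grasp_force: 0.0
```

```bash
python3 - <<'E'
from h import *
o=ctrl.get_obs();print(o['eef_pos'],o['opening'])
C={}
for n,(x,y,w,h) in(('scene',(325,182,25,35)),('top',(290,225,50,50))):
    c=C[n]=cam(n);P=c['pixels'][:,:,::-1];p=np.ascontiguousarray(P[y:y+h,x:x+w]);cv2.imwrite(f'pics/{n}3.png',P)
    hsv=cv2.cvtColor(p,cv2.COLOR_BGR2HSV)
    for k,m in(('red',(cv2.inRange(hsv,(0,90,60),(8,255,255))|cv2.inRange(hsv,(170,90,60),(180,255,255)))),('blue',cv2.inRange(hsv,(98,90,40),(128,255,255)))):
        N,_,st,ce=cv2.connectedComponentsWithStats(m)
        for i in range(1,N):
            if st[i,4]>15:
                q=ce[i]+[x,y];print(n,k,st[i,:2]+[x,y],st[i,2:],q,plane(c,*q,.094),plane(c,*q,.112)); C[n+k]=q
for k in('red','blue'): print(k,tri(C['top'],C['top'+k],C['scene'],C['scene'+k]))
# bolts check: project red/blue head outlines back
for k,p in(('red',(.5562,.0405)),('blue',(.503,.057))):
    for z in(.076,.112):
        print(k,z,proj(C['top'],(*p,z)),proj(C['scene'],(*p,z)))
p=C['top']['pixels'][215:285,275:355,::-1]
s=C['scene']['pixels'][180:225,310:361,::-1]
cv2.imwrite('pics/c.png',np.hstack([cv2.resize(p,(400,350),interpolation=0),cv2.resize(s,(397,350),interpolation=0)]))
E
```

```text
[ 0.45548436 -0.10327262  0.26930943] 0.5889812200336015
scene red [330 188] [  9  16 115] [333.6        195.70434783] [0.55516034 0.03694013 0.094     ] [0.52843268 0.05718589 0.112     ]
scene blue [337 199] [  9  16 118] [340.96610169 206.78813559] [0.50116625 0.05361344 0.094     ] [0.47613901 0.07333411 0.112     ]
top red [313 234] [ 9  7 51] [317. 237.] [0.55591578 0.03802531 0.094     ] [0.55533783 0.04123352 0.112     ]
red [0.55556785 0.03744424 0.09387874]Traceback (most recent call last):
  File "<stdin>", line 12, in <module>
KeyError: 'topblue'
```

Call:
move_arm(plan=[0.6, 0.8, 0, 0, 0, 0, 1.2, 1.6, 0, 0, 0, 0, 1.7, 2.4, -0.3, 0, 0, 0, 2.0, 2.83, -1.0, 0, 0, 0, 2.0, 2.83, -1.8, 0, 0, 0, 2.0, 2.83, -1.8, 0, 0, 0, 2.0, 2.83, -1.8, 0, 0, 0])

```text
time_s: 9.12
eef_pos: [0.5578, 0.0415, 0.1822]
eef_rot: [-0.0, 0.989, -0.151, 0.0]
wrist_force: [1.1, -0.1, 0.3]
opening: 0.581
grasp_force: 0.0
```

Call:
move_arm(plan=[-0.03, -0.07, 0, 0, 0, 0, -0.03, -0.07, -0.6, 0, 0, 0, -0.03, -0.07, -1.2, 0, 0, 0, -0.03, -0.07, -1.7, 0, 0, 0, -0.03, -0.07, -2.0, 0, 0, 0, -0.03, -0.07, -2.0, 0, 0, 0])

```text
time_s: 9.88
eef_pos: [0.5557, 0.037, 0.0813]
eef_rot: [0.0, 0.988, -0.152, -0.0]
wrist_force: [0.4, 0.7, -0.4]
opening: 0.59
grasp_force: 0.0
```

```bash
python3 - <<'E'
from h import *
print(ctrl.get_obs()['eef_pos'])
c=cam('scene');p=c['pixels'][150:225,290:390,::-1]
d=cam('top');q=d['pixels'][215:285,275:355,::-1]
cv2.imwrite('pics/d.png',np.hstack([cv2.resize(p,(450,338),interpolation=2),cv2.resize(q,(350,338),interpolation=2)]))
E
```

```text
[0.55572227 0.0369762  0.08126301]
```

View pics/d.png

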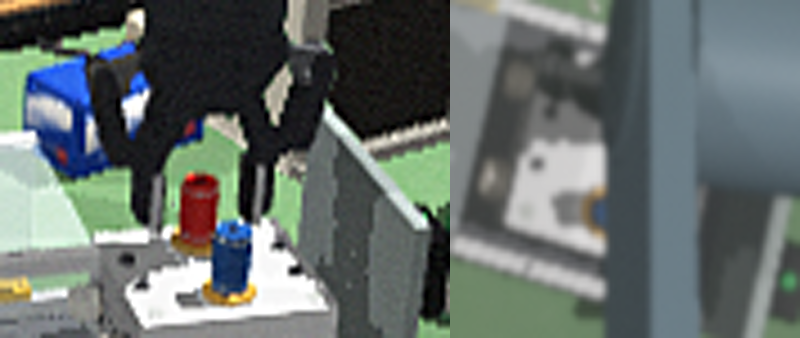

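The view shows the red head at crop x≈200, between the finger inner edges at 163 and 258. I'll check the predicted projection for an offset.

```bash
python3 - <<'E'
from h import *
c=cam('scene');X=np.array([.955,-.296,0]);Y=np.array([.296,.955,0]);t=np.array([.5557,.037,.092])
f=lambda p:np.round([(v-o)*4.5 for v,o in zip(proj(c,p),(290,150))],0)
for sy in(-25,25):
  for sx in(-11,11): print(sy,sx,f(t+Y*sy/1e3+X*sx/1e3))
t[2]=.094;print('axis at TCP',f(t),'per mm Y',f(t+Y*.01)-f(t),'per mm X',f(t+X*.01)-f(t))
g=cv2.cvtColor(c['pixels'],cv2.COLOR_RGB2GRAY)[198:200,315:355];print(g)
E
```

```text
-25 -11 [245. 214.]
-25 11 [232. 195.]
25 -11 [158. 222.]
25 11 [146. 203.]
axis at TCP [196. 205.] per mm Y [-18.   2.] per mm X [-6. -8.]
[[155 152 158 160 178  91  25  20 137 128  39 164 157 160 140  40  47  54
   58  49  52  51  31 169 176 176 173 179 198  94   0 130 153 217 192 147
  155 177 179 182]
 [154 154 160 158 163 113  94  54 128 117   2 152 170 173 154  38  41  50
   57  58  48  43  34 201 125 124 102 109 251 172 122 213 230 255 245 140
  150 175 180 183]]
```

Call:
move_arm(plan=[0.012, 0.04, 0, 0, 0, 0, 0.012, 0.04, 0, 0, 0, 0, 0.012, 0.04, 0, 0, 0, 0, 0.012, 0.04, 0, 0, 0, 0, 0.012, 0.04, 0, 0, 0, 0], grip=25)

```text
time_s: 10.65
eef_pos: [0.5564, 0.0393, 0.0813]
eef_rot: [0.0, 0.988, -0.152, -0.0]
wrist_force: [-0.1, -0.3, 0.2]
opening: 0.292
grasp_force: 0.0
```

```bash
python3 - <<'E'
from h import *
o=ctrl.get_obs();print(o['eef_pos'],o['opening']*85.4,o['wrist_force'],o['torque'])
c=cam('scene');p=c['pixels'][165:220,305:365,::-1]
cv2.imwrite('pics/e.png',cv2.resize(p,(600,550),interpolation=2))
E
```

```text
[0.55642638 0.03925968 0.08126891] 24.932594645272953 [-0.13064058 -0.31696816  0.18932168] [0.02914318 0.03850922 0.02246923]
```

View pics/e.png

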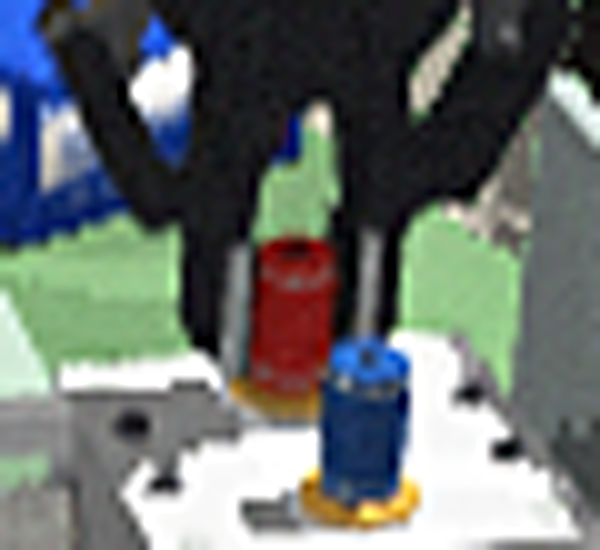

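The head stands between the pads with no contact at 25 mm. I'll close in small steps and watch the force.

Call:
move_arm(plan=[0, 0, 0, 0, 0, 0, 0, 0, 0, 0, 0, 0], grip=23)

```text
time_s: 10.95
eef_pos: [0.5565, 0.0393, 0.0813]
eef_rot: [-0.0, 0.988, -0.152, -0.0]
wrist_force: [0.9, 0.0, -1.1]
opening: 0.266
grasp_force: 0.0
```

Call:
move_arm(plan=[0, 0, 0, 0, 0, 0, 0, 0, 0, 0, 0, 0], grip=22)

```text
time_s: 11.2
eef_pos: [0.5564, 0.0392, 0.0813]
eef_rot: [0.0, 0.988, -0.152, -0.0]
wrist_force: [-0.5, -0.6, 0.3]
opening: 0.257
grasp_force: 0.3
```

Call:
move_arm(plan=[0, 0, 0, 0, 0, 0, 0, 0, 0, 0, 0, 0], grip=21.4)

```text
time_s: 11.45
eef_pos: [0.5565, 0.0393, 0.0813]
eef_rot: [-0.0, 0.988, -0.151, 0.0]
wrist_force: [-1.2, -1.0, 0.3]
opening: 0.251
grasp_force: 0.3
```

Call:
move_arm(plan=[0, 0, 0, 0, 0, 0, 0, 0, 0, 0, 0, 0], grip=20.8)

```text
time_s: 11.7
eef_pos: [0.5565, 0.0393, 0.0813]
eef_rot: [-0.0, 0.988, -0.152, 0.0]
wrist_force: [0.8, -0.4, 1.5]
opening: 0.244
grasp_force: 0.2
```

Call:
move_arm(plan=[0, 0, 0, 0, 0, 0, 0, 0, 0, 0, 0, 0], grip=20.2)

```text
time_s: 11.95
eef_pos: [0.5564, 0.0391, 0.0813]
eef_rot: [0.0, 0.988, -0.152, -0.0]
wrist_force: [-1.0, -2.0, 1.5]
opening: 0.236
grasp_force: 1.5
```

Call:
move_arm(plan=[-0.002, -0.007, 0, 0, 0, 0, -0.002, -0.007, 0, 0, 0, 0], grip=19.6)

```text
time_s: 12.2
eef_pos: [0.5564, 0.0389, 0.0813]
eef_rot: [-0.0, 0.988, -0.152, 0.0]
wrist_force: [0.5, -1.3, 0.4]
opening: 0.235
grasp_force: 7.1
```

Call:
move_arm(plan=[0, 0, 0, 0, 0, 0, 0, 0, 0, 0, 0, 0, 0, 0, 0, 0, 0, 0], grip=14)

```text
time_s: 12.58
eef_pos: [0.5564, 0.0389, 0.0814]
eef_rot: [0.0, 0.988, -0.151, 0.0]
wrist_force: [-0.7, -1.5, 2.1]
opening: 0.216
grasp_force: 58.5
```

Call:
move_arm(plan=[-0.001, -0.003, 0.03, 0, 0, 0, -0.001, -0.003, 0.06, 0, 0, 0, -0.001, -0.003, 0.1, 0, 0, 0, -0.001, -0.003, 0.1, 0, 0, 0])

```text
time_s: 13.08
eef_pos: [0.5564, 0.0388, 0.0864]
eef_rot: [-0.0, 0.988, -0.152, 0.0]
wrist_force: [0.1, -0.3, -1.1]
opening: 0.216
grasp_force: 58.5
```

Call:
move_arm(plan=[0, 0, 0.06, 0, 0, 0, 0, 0, 0.12, 0, 0, 0, 0, 0, 0.18, 0, 0, 0, 0, 0, 0.24, 0, 0, 0, 0, 0, 0.3, 0, 0, 0, 0, 0, 0.36, 0, 0, 0, 0, 0, 0.36, 0, 0, 0])

```text
time_s: 13.95
eef_pos: [0.5565, 0.0387, 0.1046]
eef_rot: [0.0, 0.988, -0.152, 0.0]
wrist_force: [-0.5, -0.3, -1.2]
opening: 0.212
grasp_force: 58.5
```

Call:
move_arm(plan=[0, 0, 0.05, 0, 0, 0, 0, 0, 0.1, 0, 0, 0, 0, 0, 0.15, 0, 0, 0, 0, 0, 0.2, 0, 0, 0, 0, 0, 0.25, 0, 0, 0, 0, 0, 0.3, 0, 0, 0, 0, 0, 0.3, 0, 0, 0, 0, 0, 0.3, 0, 0, 0])

```text
time_s: 14.95
eef_pos: [0.5563, 0.0388, 0.1193]
eef_rot: [0.0, 0.988, -0.152, -0.0]
wrist_force: [0.7, -0.8, -1.2]
opening: 0.218
grasp_force: 58.5
```

```bash
python3 - <<'E'
from h import *
for i in range(3):
    c=cam('scene');o=ctrl.get_obs();print(o['eef_pos'],np.round(o['wrist_force'],1),np.round(o['torque'],2),o['time_s'])
p=c['pixels'][155:220,300:365,::-1]
cv2.imwrite('pics/f.png',cv2.resize(p,(600,600),interpolation=2))
E
```

```text
[0.55623063 0.03877267 0.11920671] [ 1.  -0.1 -1. ] [-0.04  0.01 -0.01] 15.0
[0.55620885 0.03880085 0.11915773] [-0.2 -0.2 -0.9] [ 0.   -0.02  0.  ] 15.05
[0.55622616 0.03876235 0.11916155] [ 0.1 -0.5 -0.9] [-0.03 -0.01  0.03] 15.1
```

View pics/f.png

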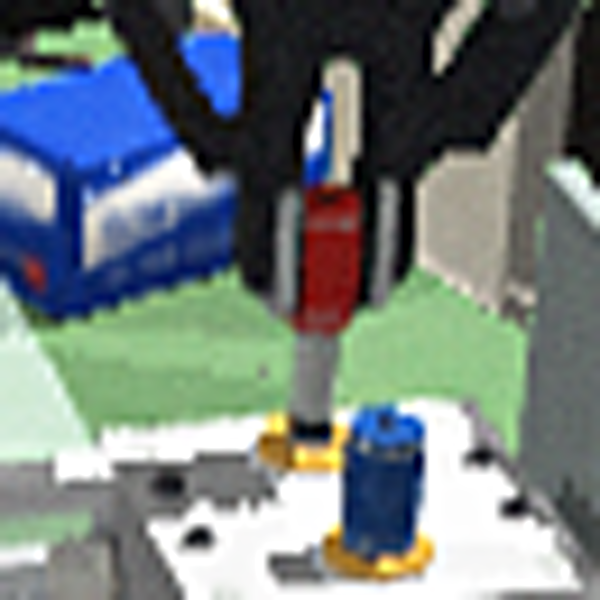

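The red pin is lifted about 38 mm. Its black band (310,435) is just clear of the bush, side forces are near zero, blue is seated and the guard is open, so I'll hand in.

```bash
python3 -c "
from bench import ctrl
print(ctrl.hand_in())"
```

```text
the job is handed in; nothing more can be done
None
```

I slid the guard open to its stop and drew the red pin up 37.9 mm by the arm's reading, still held straight in its bush with the blue pin seated; the job is handed in, but no verdict came back.

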